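# Lock up the document safe

## Robot

A 6-joint arm with a two-finger parallel gripper is mounted at the origin on the work surface. World frame = base frame: x ahead of the robot, y to its left, z up, the work surface at z = 0. Lengths are in m, angles in rad, forces in N, time in s.
With the tool pointing down it reaches from about 0.225 to 0.875 m from the base axis. Payload 3.4 kg.
Tool frame: the origin (TCP) lies where the fingers leave the gripper's body, on its centre line; the fingertips stand 73 mm ahead of it and the grasp point (between the pads) lies 54 mm ahead of it (manip.pinch_z is the distance from the TCP to the grasp point, in m); z points along the fingers, y is the line along which they close (so a half turn about z gives the same grasp; the last joint's range is limited). The gripper opens to 85 mm and grips with 20 to 120 N. Pads are 22 mm wide; open, the fingers measure 114 mm over their backs; the gripper's body (76 mm by 85 mm) begins 54 mm behind the grasp point. The pads swing forward as they close: fully open they stand 13 mm farther back than shut.
Start: joints at [1.086, 0.276, 1.505, -0, 1.361, -0.121], TCP at [0.205, 0.537, 0.304] pointing down, gripper open.
Joint ranges: [-2.89, 2.89], [-0.75, 2.08], [0.22, 2.7], [-1.18, 4.32], [0.11, 2.71], [-2.7, 2.7]. Speed limits (rad/s): [2.57, 2.57, 3.14, 3.14, 3.14, 3.14].

## Interface

Orientations are given as a unit quaternion [w, x, y, z].
In Python, from rig import readout, imaging, manip gives the robot as it stands. The module is installed in compiled form; this text tells all that it offers.
- The arm moves only by the tool servo_tool, never from a script. Its argument "moves" is a list of rows, each an object with "dp": the shift along the tool's x, y, z in units of 0.2 m (1.0 is 0.2 m), a list of three; "delta_rot": the turn, a rotation vector about the tool's x, y, z in units of 0.1 rad (1.0 is 0.1 rad), a list of three; "fingers": the opening, from 0 (shut) to 1 (fully open). In form: [{"dp": [dx, dy, dz], "delta_rot": [wx, wy, wz], "fingers": fingers}, ...]. A call has 1 to 5 rows; each row shifts and turns the commanded pose from where the row before left it, along the tool's axes as they then stand; what a row does not reach is not made up. A row lasts 1/10 s, in which the tool goes at most 50 mm and 8.59 degrees, less where a joint would pass 70% of its speed; a pose out of reach is approached as far as the arm can. A call with a number of a shift or a turn outside -1 to 1 is refused whole. A call with a gripper value outside its range is refused whole. The fingers move at their own pace and stop on an object; "force" is the grip in N (left out, the last holds). Time passes only in rows, so rows that do not move let the fingers close. It gives the time, the measured TCP pose, the force, the opening and the grip force at its end, in the units of the state.
- readout.get_state(): the state, without advancing time (a new reading comes with each control period).
- imaging.get_image(name): name is "scene" or "side" or "wrist"; returns (picture, depth): 400x640x3 uint8, red, green, blue; 400x640 float32, m along the optical axis (not along the pixel's ray), 0 where there is no reading.
- imaging.calibration(name): a dict with "intrinsics" (3x3 intrinsics, pixels), "dist" ([k1, k2, p1, p2, k3] as OpenCV has them; the pictures are not rectified), "R" (3x3) and "t" (3): a world point X has camera coordinates R X + t; the wrist camera has in their place "hand_eye" (4x4, takes a point from camera to tool coordinates, whose origin is the TCP and whose axes are the flange's). Camera axes: x right, y down, z forward; pixel columns grow to the right and rows downward; lengths in m; the calibration is good to about 2 mm. A picture is of the moment at which its call begins: read the wrist's pose just before it. calibration takes no time and is no camera call.
- manip.sign_off(): hands the job in; it is judged then, once.
The state is a dict: "clock": time; "qpos": joint angles; "qd": joint speeds; "effort": joint torques, N m; "position": TCP position; "ee_rot": TCP orientation; "contact_force": force on the tool from outside, world axes, zero at the start; "moment": the same for the moment, N m; "width": finger opening in m; "gripper_force": force on a finger pad.
Only numpy, scipy, OpenCV 4.12 (cv2) and the standard library are available. Lean on these libraries where they do the work, as an engineer would, in place of code of your own. Each camera call takes 0.05 s, during which the arm holds its last target. There are 200 camera calls.

## Task

Lock the safe on the desk without grasping anything: push on a spoke of its handle with a fingertip, clockwise seen from above, until the handle is against its stop and the red spoke points at the white mark. Then press the blue lock button fully down and let it come up again. Do not lift the lid, and leave everything else on the safe and the desk where it is.

Things in the scene. Friction and masses are not known exactly. Their poses are not given: they have to be found in the camera images.
- safe: fixed burgundy document safe with a flat steel lid on top, 280 mm deep (its x) by 400 mm wide (its y); the lid's top face is 146 mm above the desk. Origin: centre of its underside; its front (-x) side, away from the hinges, faces the robot; x points to the back, y to its left (seen from the front), z up
- wheel_axis (a point): on the upright turning axis of the three-spoked handle on the lid, at mid-height of its spokes, 37 mm above the lid. Spokes: level round bars 120 degrees apart, 15 mm thick, reaching 95 mm from the axis, one with a red sleeve, two with dark grey ones. Hub: 44 mm wide, top 50 mm above the lid. Below the spokes all is free down to the lid, but for a 3 mm disc of 50 mm radius
- red_tip (a point): outer end of the red-sleeved spoke, 95 mm from the axis, at spoke height; it turns with the handle
- lock_mark (a point): centre of the white bar (30 x 12 mm) painted flat on the lid in front of the handle, 115 mm from its axis: the lock mark. The red spoke points straight at it when the bolts are fully home
- wheel (a joint): turn of the handle in rad, growing clockwise seen from above, from 0 to a firm stop at 2.1, where the red spoke points at the lock mark. It has no spring: it stays where it is left. About 3 N on a spoke 70 mm from the axis turns it
- lid (a joint): opening of the lid in rad, hinged along the back edge; 0 is shut. It weighs 2.5 kg and lies shut by its weight
- lock_button_top (a point): centre of the top face of the round blue lock button (30 mm across) in a dark housing, at the left front of the lid; it goes down with the button. It is the highest thing within 30 mm around it; with the button up it stands 22 mm above the lid and 10 mm above its housing, which is 46 mm across
- lock_button (a joint): travel of the lock button in m: 0 is up, 0.006 is fully down; sprung, fully down takes about 5 N, comes back up by itself
- padlock: small brass padlock lying flat on the safe lid near its left back corner, 40 x 44 mm body with a steel shackle, 18 mm high. Origin: centre of its underside. To be left alone
- ring_box: small blue ring box standing on the safe lid near its right back corner, 38 x 38 mm, 33 mm high. Origin: centre of its underside. To be left alone
- mug: blue ceramic mug on the desk, 82 mm wide, 95 mm high. Origin: centre of its underside. To be left alone
- stapler: black stapler on the desk, 140 x 36 mm, 46 mm high. Origin: centre of its underside. To be left alone
- figurine: brass figurine on the desk, 60 mm wide foot, 126 mm high. Origin: centre of its underside. To be left alone
- mouse: white computer mouse on the desk, 105 x 60 mm, 32 mm high. Origin: centre of its underside. To be left alone

How it is judged:
By the outcome, as a careful person would: the job done as asked, in the order asked, and still so for the second after the job is handed in, with the robot touching nothing.
It also fails if it takes over 51 s, if anything falls off the work surface, if the arm or the gripper's body presses on something with over 40 N, if the wrist force passes 120 N, or if a joint passes its speed limit or range.

## Working session

There is one attempt and no reset: what is moved stays moved. The work goes in short steps, Python scripts to look and compute and a tool call to move; the robot and the scene stay as the last step left them, time stands still between calls to the robot, and variables do not carry over. Pictures are saved under pics/ and viewed, at most 10 in all, crops included, and the job is handed in when it is done.

Besides the shell and the picture viewer there is one more tool, called by a JSON object that holds its "api" and its "payload", one argument or row to a line. servo_tool: Moves the arm, as the interface text tells. Its arguments: {"type":"object","properties":{"moves":{"type":"array"},"force":{"type":"number"}},"required":["moves"]}

```bash
mkdir -p pics; cat > h.py <<'E'
import numpy as np, cv2
from rig import readout, imaging, manip
def snap(n,f):
    p,d=imaging.get_image(n); cv2.imwrite('pics/'+f+'.png',p[:,:,::-1]); np.save('pics/'+f+'.npy',d); return p,d
def ray(n,uv):
    c=imaging.calibration(n); K=np.array(c['intrinsics']);D=np.array(c['dist'])
    x=cv2.undistortPoints(np.array([[uv]],float),K,D)[0,0]
    R=np.array(c['R']);t=np.array(c['t'])
    return -R.T@t, R.T@np.array([x[0],x[1],1])
def atz(n,uv,z):
    o,v=ray(n,uv); return o+v*(z-o[2])/v[2]
def atd(n,uv,d):
    o,v=ray(n,uv); return o+v*d
E
python3 - <<'E'
from h import *
for n in('scene','side'): snap(n,n+'0')
s=readout.get_state(); print(s['clock'],s['position'],s['ee_rot'],s['contact_force'],s['width'])
E
```

```text
0.1 [0.20446096 0.53704798 0.30312194] [-2.35520184e-04  1.80918082e-01  9.83497834e-01 -7.76498038e-04] [0.13753116 0.10030369 0.35115775] 0.08544268636331066
```

View pics/scene0.png

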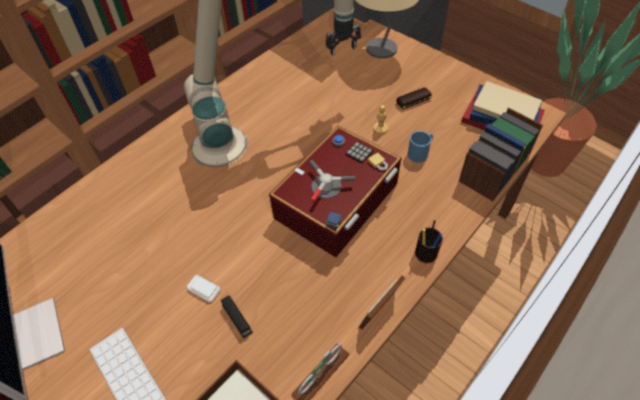

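View pics/side0.png

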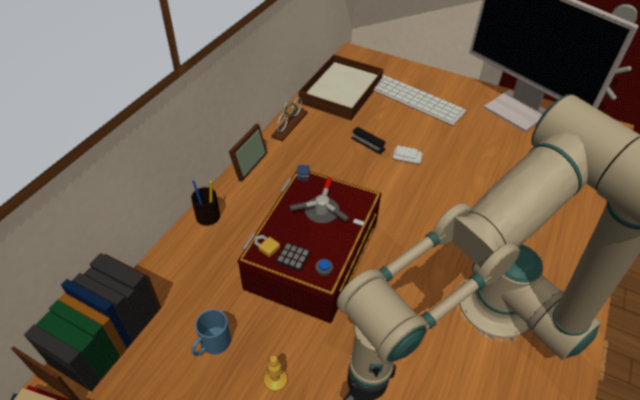

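Scene view: the safe is at about (336,188), the button at (339,140), the hub at (325,182), the mark near (299,171), and the red spoke tip near (315,198). Side view: the hub is at (322,203), the button at (324,267), and the mark at (358,221). I'll enlarge both.

```bash
python3 - <<'E'
import cv2
a=cv2.imread('pics/scene0.png')[120:250,265:410]; cv2.imwrite('pics/c1.png',cv2.resize(a,None,fx=4.5,fy=4.5,interpolation=3))
a=cv2.imread('pics/side0.png')[155:305,235:390]; cv2.imwrite('pics/c2.png',cv2.resize(a,None,fx=4,fy=4,interpolation=3))
E
```

```text
(no output)
```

View pics/c1.png

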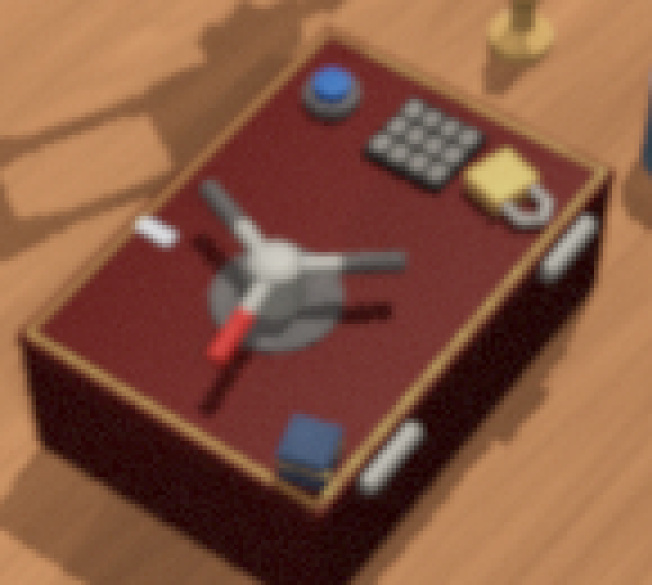

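View pics/c2.png

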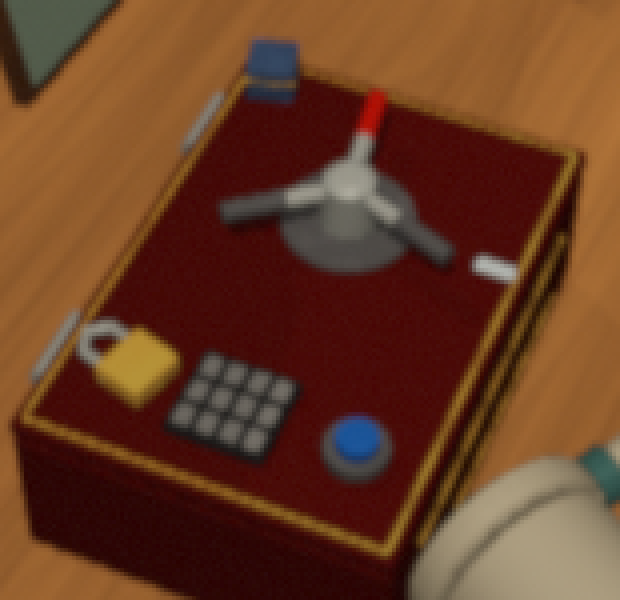

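```bash
python3 - <<'E'
from h import *
P=dict(hub=(.196,(276,258),(349,180)),red=(.183,(220,357),(376,97)),g1=(.183,(208,187),(449,256)),g2=(.183,(405,262),(223,211)),
mark=(.146,(156,232),(495,267)),btn=(.168,(333,85),(356,438)),cFR=(.146,(25,330),(578,152)),cFL=(.146,(333,35),(388,552)),cBL=(.146,(607,172),(20,422)))
M={}
for k,(z,a,b) in P.items():
    ua=[265+(a[0]+.5)/4.5-.5,120+(a[1]+.5)/4.5-.5]; ub=[235+(b[0]+.5)/4-.5,155+(b[1]+.5)/4-.5]
    A=atz('scene',ua,z);B=atz('side',ub,z);M[k]=(A+B)/2; print(k,A.round(4),B.round(4))
h=M['hub']
for k in('red','g1','g2','mark'):
    d=(M[k]-h)[:2]; print(k,np.linalg.norm(d).round(4),np.degrees(np.arctan2(d[1],d[0])).round(1))
from scipy.spatial.transform import Rotation as R
q=np.array(readout.get_state()['ee_rot']);print(R.from_quat(np.r_[q[1:],q[0]]).as_matrix().round(3))
E
```

```text
hub [0.5486 0.0344 0.196 ] [0.5469 0.0374 0.196 ]
red [ 0.5708 -0.0523  0.183 ] [ 0.5731 -0.059   0.183 ]
g1 [0.4562 0.0618 0.183 ] [0.4575 0.0576 0.183 ]
g2 [0.6164 0.1005 0.183 ] [0.6172 0.0961 0.183 ]
mark [0.4332 0.0253 0.146 ] [0.4354 0.0213 0.146 ]
btn [0.4506 0.2153 0.168 ] [0.4487 0.2171 0.168 ]
cFR [ 0.4234 -0.1072  0.146 ] [ 0.4271 -0.1135  0.146 ]
cFL [0.4    0.2752 0.146 ] [0.3968 0.2725 0.146 ]
cBL [0.6614 0.2975 0.146 ] [0.66   0.2982 0.146 ]
red 0.0947 -75.2
g1 0.094 165.3
g2 0.0931 42.1
mark 0.1141 -173.7
[[-0.935  0.356 -0.001]
 [ 0.356  0.935 -0.001]
 [ 0.    -0.002 -1.   ]]
```

{"api": "servo_tool", "payload": {
  "moves": [
    {"dp": [-0.145, -0.131, 0], "delta_rot": [0, 0, 0], "fingers": 0},
    {"dp": [-0.145, -0.131, 0], "delta_rot": [0, 0, 0], "fingers": 0},
    {"dp": [-0.145, -0.131, 0], "delta_rot": [0, 0, 0], "fingers": 0},
    {"dp": [-0.145, -0.131, 0], "delta_rot": [0, 0, 0], "fingers": 0},
    {"dp": [-0.145, -0.131, 0], "delta_rot": [0, 0, 0], "fingers": 0}
  ],
  "force": 40
}}

```text
clock: 0.6
position: [0.2937, 0.3618, 0.3036]
ee_rot: [-0.0, 0.181, 0.984, -0.0]
contact_force: [1.1, -0.6, 0.1]
width: 0.0127
gripper_force: 0.0
```

{"api": "servo_tool", "payload": {
  "moves": [
    {"dp": [-0.145, -0.131, 0], "delta_rot": [0, 0, 0], "fingers": 0},
    {"dp": [-0.145, -0.131, 0], "delta_rot": [0, 0, 0], "fingers": 0},
    {"dp": [-0.145, -0.131, 0], "delta_rot": [0, 0, 0], "fingers": 0},
    {"dp": [-0.145, -0.131, 0], "delta_rot": [0, 0, 0], "fingers": 0},
    {"dp": [-0.145, -0.131, 0], "delta_rot": [0, 0, 0], "fingers": 0}
  ]
}}

```text
clock: 1.1
position: [0.3826, 0.1878, 0.3037]
ee_rot: [-0.0, 0.181, 0.984, 0.0]
contact_force: [1.1, 0.4, 0.3]
width: -0.0
gripper_force: 0.0
```

{"api": "servo_tool", "payload": {
  "moves": [
    {"dp": [-0.145, -0.131, 0], "delta_rot": [0, 0, 0], "fingers": 0},
    {"dp": [-0.145, -0.131, 0], "delta_rot": [0, 0, 0], "fingers": 0},
    {"dp": [-0.145, -0.131, 0], "delta_rot": [0, 0, 0], "fingers": 0},
    {"dp": [-0.145, -0.131, 0], "delta_rot": [0, 0, 0], "fingers": 0},
    {"dp": [-0.145, -0.131, 0], "delta_rot": [0, 0, 0], "fingers": 0}
  ]
}}

```text
clock: 1.6
position: [0.4715, 0.0138, 0.3036]
ee_rot: [-0.0, 0.181, 0.983, 0.0]
contact_force: [-0.3, -0.0, -0.1]
width: 0.0001
gripper_force: 0.0
```

{"api": "servo_tool", "payload": {
  "moves": [
    {"dp": [0, 0, 0.11], "delta_rot": [0, 0, 0], "fingers": 0},
    {"dp": [0, 0, 0.11], "delta_rot": [0, 0, 0], "fingers": 0},
    {"dp": [0, 0, 0.11], "delta_rot": [0, 0, 0], "fingers": 0},
    {"dp": [0, 0, 0], "delta_rot": [0, 0, 0], "fingers": 0}
  ]
}}

```text
clock: 2.0
position: [0.4692, 0.0154, 0.235]
ee_rot: [-0.004, 0.181, 0.983, -0.0]
contact_force: [-0.6, -0.4, 0.3]
width: 0.0003
gripper_force: 0.0
```

```bash
python3 - <<'E'
from h import *
from scipy.spatial.transform import Rotation as R
st=readout.get_state();q=np.array(st['ee_rot']);Rm=R.from_quat(np.r_[q[1:],q[0]]).as_matrix()
print(st['position'])
p=np.array([.4715,.0138])
for th in list(range(164,60,-8))+[65]:
    t=np.radians(th);a=np.radians(th-165+90)   # push face geometry
    tau=np.radians(th-90)-np.radians(69)
    s=.0075+.0145*abs(np.cos(tau))+.011*abs(np.sin(tau))
    c=np.array([.548,.036])+.070*np.array([np.cos(t),np.sin(t)])+s*np.array([-np.sin(t),np.cos(t)])
    d=Rm.T@np.r_[c-p,0]/.2; p=c; print(th,c.round(4),d.round(3),np.linalg.norm(d)*.2)
E
```

```text
[0.46919132 0.01535914 0.23502871]
164 [0.4744 0.0333] [ 0.021  0.096 -0.   ] 0.01969281605456931
156 [0.4749 0.0439] [0.017 0.05  0.   ] 0.010598298545761775
148 [0.476  0.0529] [0.011 0.044 0.   ] 0.009087954119470429
140 [0.4784 0.062 ] [ 0.005  0.047 -0.   ] 0.009439870100658625
132 [0.4823 0.071 ] [-0.002  0.049 -0.   ] 0.009792826659116766
124 [0.4876 0.0797] [-0.009  0.05  -0.   ] 0.010140202305110863
116 [0.4943 0.0877] [-0.017  0.049 -0.   ] 0.010476121483143355
108 [0.5024 0.0948] [-0.025  0.048 -0.   ] 0.010795411719993065
100 [0.5118 0.1007] [-0.033  0.044 -0.   ] 0.01109355159043219
92 [0.5223 0.1051] [-0.041  0.039 -0.   ] 0.01136661861551995
84 [0.5336 0.1079] [-0.048  0.033 -0.   ] 0.011611241766156593
76 [0.5453 0.1088] [-0.053  0.025 -0.   ] 0.011824560539233359
68 [0.5568 0.1079] [-0.055  0.016 -0.   ] 0.011520879171817483
65 [0.5599 0.1077] [-0.015  0.004 -0.   ] 0.003097882905243055
```

{"api": "servo_tool", "payload": {
  "moves": [
    {"dp": [0.007, 0.032, 0], "delta_rot": [0, 0, 0], "fingers": 0},
    {"dp": [0.007, 0.032, 0], "delta_rot": [0, 0, 0], "fingers": 0},
    {"dp": [0.009, 0.03, 0], "delta_rot": [0, 0, 0], "fingers": 0},
    {"dp": [0.009, 0.025, 0], "delta_rot": [0, 0, 0], "fingers": 0},
    {"dp": [0.006, 0.022, 0], "delta_rot": [0, 0, 0], "fingers": 0}
  ]
}}

```text
clock: 2.5
position: [0.4748, 0.0444, 0.2387]
ee_rot: [0.001, 0.18, 0.984, -0.001]
contact_force: [1.4, -4.3, 0.2]
width: -0.0003
gripper_force: 1.6
```

{"api": "servo_tool", "payload": {
  "moves": [
    {"dp": [0.005, 0.022, 0], "delta_rot": [0, 0, 0], "fingers": 0},
    {"dp": [0.003, 0.024, 0], "delta_rot": [0, 0, 0], "fingers": 0},
    {"dp": [0.002, 0.024, 0], "delta_rot": [0, 0, 0], "fingers": 0},
    {"dp": [-0.001, 0.025, 0], "delta_rot": [0, 0, 0], "fingers": 0},
    {"dp": [-0.001, 0.025, 0], "delta_rot": [0, 0, 0], "fingers": 0}
  ]
}}

```text
clock: 3.0
position: [0.4811, 0.0677, 0.2376]
ee_rot: [-0.001, 0.181, 0.983, -0.0]
contact_force: [-0.5, -3.4, 1.0]
width: 0.0001
gripper_force: 1.6
```

{"api": "servo_tool", "payload": {
  "moves": [
    {"dp": [-0.004, 0.025, 0], "delta_rot": [0, 0, 0], "fingers": 0},
    {"dp": [-0.005, 0.025, 0], "delta_rot": [0, 0, 0], "fingers": 0},
    {"dp": [-0.008, 0.025, 0], "delta_rot": [0, 0, 0], "fingers": 0},
    {"dp": [-0.009, 0.024, 0], "delta_rot": [0, 0, 0], "fingers": 0},
    {"dp": [-0.012, 0.024, 0], "delta_rot": [0, 0, 0], "fingers": 0}
  ]
}}

```text
clock: 3.5
position: [0.497, 0.0881, 0.2377]
ee_rot: [-0.001, 0.181, 0.984, 0.0]
contact_force: [-2.7, -2.8, -0.3]
width: -0.0
gripper_force: 1.5
```

{"api": "servo_tool", "payload": {
  "moves": [
    {"dp": [-0.013, 0.024, 0], "delta_rot": [0, 0, 0], "fingers": 0},
    {"dp": [-0.016, 0.022, 0], "delta_rot": [0, 0, 0], "fingers": 0},
    {"dp": [-0.017, 0.022, 0], "delta_rot": [0, 0, 0], "fingers": 0},
    {"dp": [-0.02, 0.02, 0], "delta_rot": [0, 0, 0], "fingers": 0},
    {"dp": [-0.021, 0.019, 0], "delta_rot": [0, 0, 0], "fingers": 0}
  ]
}}

```text
clock: 4.0
position: [0.5212, 0.1018, 0.2378]
ee_rot: [-0.0, 0.181, 0.984, 0.0]
contact_force: [-3.0, -3.0, 0.5]
width: -0.0004
gripper_force: 1.6
```

Now at about 92°, with some 27° to go.

{"api": "servo_tool", "payload": {
  "moves": [
    {"dp": [-0.023, 0.018, 0], "delta_rot": [0, 0, 0], "fingers": 0},
    {"dp": [-0.025, 0.016, 0], "delta_rot": [0, 0, 0], "fingers": 0},
    {"dp": [-0.026, 0.014, 0], "delta_rot": [0, 0, 0], "fingers": 0},
    {"dp": [-0.027, 0.012, 0], "delta_rot": [0, 0, 0], "fingers": 0}
  ]
}}

```text
clock: 4.4
position: [0.5444, 0.1058, 0.2377]
ee_rot: [-0.0, 0.181, 0.983, 0.0]
contact_force: [-3.0, -1.4, -1.4]
width: -0.0
gripper_force: 1.6
```

{"api": "servo_tool", "payload": {
  "moves": [
    {"dp": [-0.02, 0.007, 0], "delta_rot": [0, 0, 0], "fingers": 0},
    {"dp": [-0.02, 0.006, 0], "delta_rot": [0, 0, 0], "fingers": 0}
  ]
}}

```text
clock: 4.6
position: [0.5528, 0.1053, 0.2378]
ee_rot: [-0.0, 0.181, 0.983, 0.0]
contact_force: [-3.1, -0.7, -1.0]
width: -0.0001
gripper_force: 1.5
```

```bash
python3 - <<'E'
from h import *
p,d=snap('side','s1'); s=readout.get_state(); print(s['clock'],s['position'],s['contact_force'])
a=p[155:305,235:390,::-1]; cv2.imwrite('pics/c3.png',cv2.resize(a,None,fx=4,fy=4,interpolation=3))
p,d=snap('scene','s2');a=p[120:250,265:410,::-1]; cv2.imwrite('pics/c4.png',cv2.resize(a,None,fx=4.5,fy=4.5,interpolation=3))
E
```

```text
4.65 [0.55368073 0.105223   0.23784223] [-2.00684919 -0.74499274 -1.87337857]
```

View pics/c4.png

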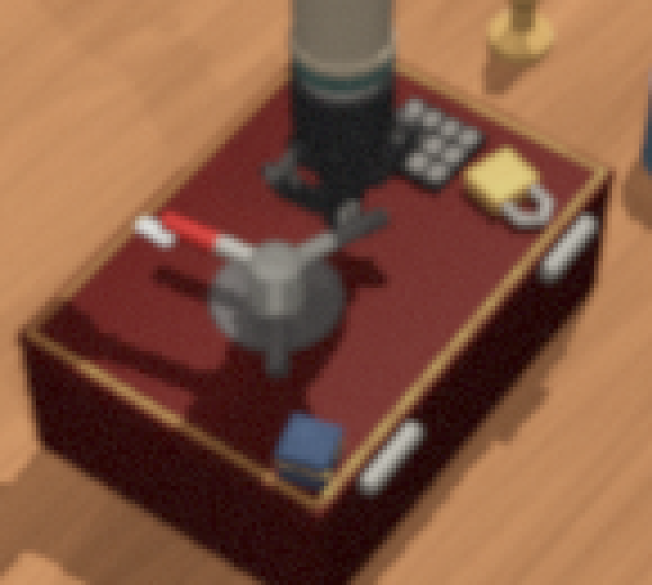

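The red tip is at crop (165,218), close to the mark at (155,232) but not there yet. I'll creep forward until the force shows the stop.

{"api": "servo_tool", "payload": {
  "moves": [
    {"dp": [-0.01, 0.002, 0], "delta_rot": [0, 0, 0], "fingers": 0},
    {"dp": [-0.01, 0.001, 0], "delta_rot": [0, 0, 0], "fingers": 0}
  ]
}}

```text
clock: 4.9
position: [0.5565, 0.1046, 0.238]
ee_rot: [-0.0, 0.181, 0.983, 0.001]
contact_force: [-2.9, 0.9, -0.3]
width: -0.0002
gripper_force: 1.5
```

{"api": "servo_tool", "payload": {
  "moves": [
    {"dp": [-0.01, 0.001, 0], "delta_rot": [0, 0, 0], "fingers": 0},
    {"dp": [-0.01, 0, 0], "delta_rot": [0, 0, 0], "fingers": 0}
  ]
}}

```text
clock: 5.1
position: [0.5604, 0.1035, 0.238]
ee_rot: [-0.0, 0.181, 0.983, 0.001]
contact_force: [-2.7, 2.2, 0.5]
width: 0.0001
gripper_force: 1.8
```

{"api": "servo_tool", "payload": {
  "moves": [
    {"dp": [-0.01, 0, 0], "delta_rot": [0, 0, 0], "fingers": 0},
    {"dp": [-0.01, 0, 0], "delta_rot": [0, 0, 0], "fingers": 0}
  ]
}}

```text
clock: 5.3
position: [0.5628, 0.1026, 0.2379]
ee_rot: [-0.002, 0.181, 0.983, 0.001]
contact_force: [-8.2, 5.7, 3.9]
width: -0.0
gripper_force: 5.0
```

{"api": "servo_tool", "payload": {
  "moves": [
    {"dp": [-0.01, -0.001, 0], "delta_rot": [0, 0, 0], "fingers": 0},
    {"dp": [0, 0, 0], "delta_rot": [0, 0, 0], "fingers": 0}
  ]
}}

```text
clock: 5.5
position: [0.5631, 0.1024, 0.2379]
ee_rot: [-0.004, 0.181, 0.983, 0.001]
contact_force: [-11.1, 5.1, 3.8]
width: -0.0004
gripper_force: 5.7
```

Force climbs to 12 N with no movement, so the handle is on its stop. I'll back off, rise and check.

{"api": "servo_tool", "payload": {
  "moves": [
    {"dp": [0.05, 0, 0], "delta_rot": [0, 0, 0], "fingers": 0},
    {"dp": [0.07, 0, 0], "delta_rot": [0, 0, 0], "fingers": 0},
    {"dp": [0, 0, -0.12], "delta_rot": [0, 0, 0], "fingers": 0},
    {"dp": [0, 0, -0.12], "delta_rot": [0, 0, 0], "fingers": 0},
    {"dp": [0, 0, -0.08], "delta_rot": [0, 0, 0], "fingers": 0}
  ]
}}

```text
clock: 6.0
position: [0.5441, 0.1091, 0.3041]
ee_rot: [0.002, 0.181, 0.984, 0.0]
contact_force: [-0.0, -0.5, 0.3]
width: 0.0001
gripper_force: 0.0
```

```bash
python3 - <<'E'
from h import *
s=readout.get_state(); print(s['clock'],s['position'],s['contact_force'])
from scipy.spatial.transform import Rotation as R
q=np.array(s['ee_rot']);Rm=R.from_quat(np.r_[q[1:],q[0]]).as_matrix()
print((Rm.T@(np.array([.4497,.2162,s['position'][2]])-s['position'])/.2).round(3))
a=snap('scene','s3')[0][150:220,280:370,::-1]; b=snap('side','s4')[0][170:240,285:375,::-1]
cv2.imwrite('pics/c5.png',np.hstack([cv2.resize(x,(396,308),interpolation=3) for x in(a,b)]))
E
```

```text
6.0 [0.54405768 0.109094   0.30408305] [-0.00592737 -0.48978277  0.328496  ]
[ 0.631  0.333 -0.003]
```

View pics/c5.png

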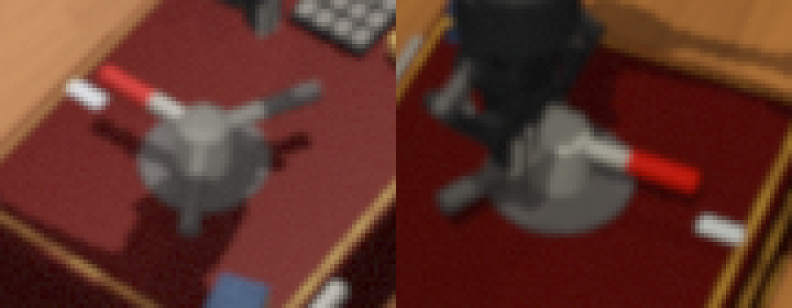

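Left: red tip at (101,72), mark at (87,94). Right: red tip at (698,182), mark at (720,229). I'll compare the angles.

```bash
python3 - <<'E'
from h import *
f=lambda n,uv,z:atz(n,[(280 if n=='scene' else 285)+(uv[0]+.5)/4.4-.5,(150 if n=='scene' else 170)+(uv[1]+.5)/4.4-.5],z)
an=lambda d:np.degrees(np.arctan2(d[1],d[0])).round(1)
h=np.array([.5478,.0359])
for n,r,m,gs in(('scene',(101,72),(87,94),[(320,90),(189,232)]),('side',(302,182),(324,229),[(45,203)])):
    print(n,[(an(x[:2]-h),np.linalg.norm(x[:2]-h).round(3)) for x in [f(n,r,.183),f(n,m,.146)]+[f(n,g,.183) for g in gs]])
E
```

```text
scene [(np.float64(-175.3), np.float64(0.099)), (np.float64(-175.2), np.float64(0.115)), (np.float64(64.2), np.float64(0.095)), (np.float64(-55.8), np.float64(0.096))]
side [(np.float64(-172.2), np.float64(0.095)), (np.float64(-173.2), np.float64(0.113)), (np.float64(62.4), np.float64(0.092))]
```

The red spoke matches the mark within measurement error. Next is the button.

{"api": "servo_tool", "payload": {
  "moves": [
    {"dp": [0.158, 0.083, 0], "delta_rot": [0, 0, 0], "fingers": 0},
    {"dp": [0.158, 0.083, 0], "delta_rot": [0, 0, 0], "fingers": 0},
    {"dp": [0.158, 0.083, 0], "delta_rot": [0, 0, 0], "fingers": 0},
    {"dp": [0.157, 0.084, 0], "delta_rot": [0, 0, 0], "fingers": 0},
    {"dp": [0, 0, 0], "delta_rot": [0, 0, 0], "fingers": 0}
  ]
}}

```text
clock: 6.6
position: [0.4459, 0.2185, 0.3011]
ee_rot: [-0.001, 0.179, 0.984, 0.0]
contact_force: [0.1, 0.3, 0.4]
width: -0.0001
gripper_force: 0.0
```

{"api": "servo_tool", "payload": {
  "moves": [
    {"dp": [0, 0, 0.1], "delta_rot": [0, 0, 0], "fingers": 0},
    {"dp": [0, 0, 0.1], "delta_rot": [0, 0, 0], "fingers": 0},
    {"dp": [0, 0, 0.07], "delta_rot": [0, 0, 0], "fingers": 0},
    {"dp": [0, 0, 0.01], "delta_rot": [0, 0, 0], "fingers": 0},
    {"dp": [0, 0, 0], "delta_rot": [0, 0, 0], "fingers": 0}
  ]
}}

```text
clock: 7.1
position: [0.4494, 0.2159, 0.2454]
ee_rot: [-0.0, 0.181, 0.983, -0.0]
contact_force: [0.3, -0.2, -0.6]
width: -0.0001
gripper_force: 0.0
```

{"api": "servo_tool", "payload": {
  "moves": [
    {"dp": [0, 0, 0.01], "delta_rot": [0, 0, 0], "fingers": 0},
    {"dp": [0, 0, 0.01], "delta_rot": [0, 0, 0], "fingers": 0},
    {"dp": [0, 0, 0.01], "delta_rot": [0, 0, 0], "fingers": 0},
    {"dp": [0, 0, 0], "delta_rot": [0, 0, 0], "fingers": 0}
  ]
}}

```text
clock: 7.5
position: [0.4495, 0.2164, 0.2402]
ee_rot: [0.001, 0.181, 0.984, 0.0]
contact_force: [0.2, 0.0, 1.9]
width: -0.0004
gripper_force: 0.8
```

{"api": "servo_tool", "payload": {
  "moves": [
    {"dp": [0, 0, 0.01], "delta_rot": [0, 0, 0], "fingers": 0},
    {"dp": [0, 0, 0.01], "delta_rot": [0, 0, 0], "fingers": 0},
    {"dp": [0, 0, 0], "delta_rot": [0, 0, 0], "fingers": 0}
  ]
}}

```text
clock: 7.8
position: [0.4496, 0.2164, 0.2362]
ee_rot: [0.001, 0.181, 0.984, 0.0]
contact_force: [-0.6, -0.8, 3.7]
width: -0.0001
gripper_force: 1.9
```

{"api": "servo_tool", "payload": {
  "moves": [
    {"dp": [0, 0, 0.01], "delta_rot": [0, 0, 0], "fingers": 0},
    {"dp": [0, 0, 0], "delta_rot": [0, 0, 0], "fingers": 0}
  ]
}}

```text
clock: 8.0
position: [0.4496, 0.2164, 0.2346]
ee_rot: [0.001, 0.181, 0.984, 0.0]
contact_force: [0.1, -1.0, 6.4]
width: 0.0002
gripper_force: 3.4
```

Force has just passed 5 N; I'll press a little more to be sure.

{"api": "servo_tool", "payload": {
  "moves": [
    {"dp": [0, 0, 0.01], "delta_rot": [0, 0, 0], "fingers": 0},
    {"dp": [0, 0, 0], "delta_rot": [0, 0, 0], "fingers": 0},
    {"dp": [0, 0, 0], "delta_rot": [0, 0, 0], "fingers": 0}
  ]
}}

```text
clock: 8.3
position: [0.4495, 0.2164, 0.2344]
ee_rot: [0.001, 0.181, 0.984, 0.001]
contact_force: [-3.5, -1.8, 17.7]
width: 0.0001
gripper_force: 8.7
```

{"api": "servo_tool", "payload": {
  "moves": [
    {"dp": [0, 0, 0.005], "delta_rot": [0, 0, 0], "fingers": 0},
    {"dp": [0, 0, 0], "delta_rot": [0, 0, 0], "fingers": 0}
  ]
}}

```text
clock: 8.5
position: [0.4495, 0.2164, 0.2343]
ee_rot: [0.001, 0.181, 0.984, 0.001]
contact_force: [-5.0, -3.1, 22.0]
width: 0.0001
gripper_force: 11.4
```

The button is bottomed: force rises steeply with no movement. Releasing.

{"api": "servo_tool", "payload": {
  "moves": [
    {"dp": [0, 0, -0.05], "delta_rot": [0, 0, 0], "fingers": 0},
    {"dp": [0, 0, -0.12], "delta_rot": [0, 0, 0], "fingers": 0},
    {"dp": [0, 0, -0.15], "delta_rot": [0, 0, 0], "fingers": 0},
    {"dp": [0, 0, -0.15], "delta_rot": [0, 0, 0], "fingers": 0},
    {"dp": [0, 0, 0], "delta_rot": [0, 0, 0], "fingers": 0}
  ]
}}

```text
clock: 9.0
position: [0.4506, 0.217, 0.3284]
ee_rot: [0.003, 0.181, 0.984, 0.002]
contact_force: [0.4, -0.5, 0.0]
width: -0.0001
gripper_force: 0.0
```

```bash
python3 - <<'E'
from h import *
s=readout.get_state(); print(s['clock'],s['position'],s['contact_force'])
a=snap('scene','s5')[0][120:250,265:410,::-1]; cv2.imwrite('pics/c6.png',cv2.resize(a,None,fx=4.5,fy=4.5,interpolation=3))
E
```

```text
9.0 [0.45062753 0.21700188 0.32835095] [ 0.40549802 -0.51687692  0.03404957]
```

View pics/c6.png

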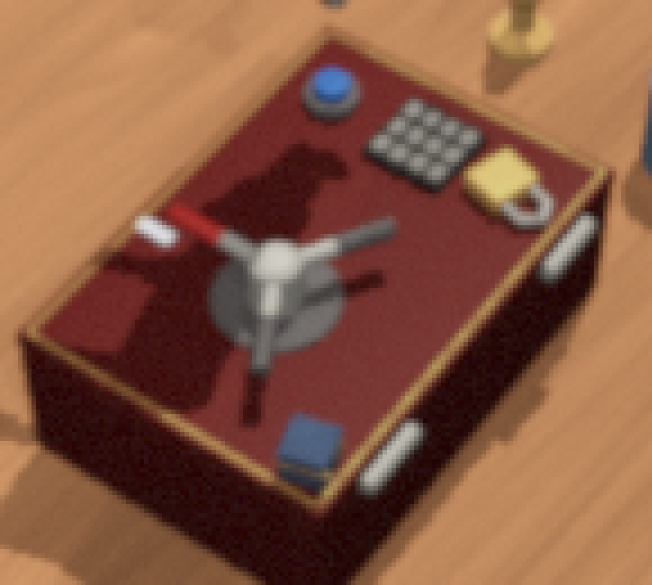

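The button is up at (333,85). The red spoke tip at (172,210) still lines up with the mark, and the padlock and ring box have not moved. Handing in.

```bash
python3 -c "
from rig import manip; print(manip.sign_off())"
```

```text
the job is handed in; nothing more can be done
None
```

The safe is locked and handed in at about 9 s: the handle was pushed clockwise to its stop with the red spoke at the white mark, then the blue button was pressed fully down and came back up, with the padlock, ring box and lid undisturbed in the last picture.

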